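# Screw the hopper into the spice grinder and line up its grip bar

### The job

Fit the loose hopper upright into the grinder's brass collar: feel gently for where its two lugs drop into the collar's notches and let it go fully home. Then screw it clockwise (seen from above) until its white grip bar lines up with the two white marks on the grinder, and stop there: the thread goes on, and well past the marks the burrs would grind on each other. Let go, never force it, and leave the jug, jar and mill where they are.

Things in the scene. Friction and masses are not known exactly. Their poses are not given: they have to be found in the camera images.
- grinder: Fixed red spice grinder, base 190 x 150 mm; origin at the middle of its underside on the collar's axis, z up, front spout to -x. Red body to 130 mm, round black deck 132 mm across, top at 142 mm; a brass collar stands on it. With the hopper home and its bar on the marks, the hopper's origin is 145 mm above this origin.
- front_mark (a point): Middle of the front white mark on the grinder's deck, 56 mm from the axis along the grinder's -x, 143 mm up. Its twin lies behind the collar, 56 mm along +x. Each mark is 16 mm long, 6 mm wide and lies along the grinder's x axis. The axes here are the grinder's.
- collar_centre (a point): Fixed point on the collar's axis, 166 mm above the grinder's origin; axes do not turn with the collar. Collar: brass ring 84 mm across, bore 60 mm, with two notches facing each other, 16 mm wide, open at the top. Turned clockwise from above it sinks 12 mm a turn against about 0.25 N m of friction and stays where left; its top is at this height minus 1.9 mm per rad screwed in.
- thread (a point): Same point as collar_centre. The notches' angle is not given: look or feel. At the start the line through the notches is 0.45 to 1.35 rad (26 to 77 degrees) anticlockwise of the marks and the collar's top 0.1 to 1.8 mm below this point. The collar can turn back to 1.4 rad anticlockwise of the marks, and on to 0.55 rad clockwise past them; there is no stop at the marks.
- hopper: Loose amber hopper, 113 mm high, 0.2 to 0.4 kg, upright on the board; origin at the centre of its underside, z up. Below: round pilot 56 mm across, 18 mm long, lower 5 mm tapered to 47 mm. At 18 mm a flange 82 mm across that rests on the collar's top when home (origin 18 mm below the collar's top). Body 80, lid 86 mm across, lid top at 83 mm. Same after half a turn; either way round counts.
- lug (a point): Tip of the lug on the hopper's +x side: 37 mm from its axis, 13 mm above its origin; a twin on the -x side. Lugs are 10 mm wide (along y), undersides 8 mm and tops 18 mm above the origin. Resting on the collar's rim, out of the notches, they hold the origin 8 mm below the collar's top. Play in the notches 3 mm either side; the pilot has 2 mm all round in the bore.
- grip (a point): Centre of the white grip bar on the hopper's lid, on its axis, 98 mm above its origin: 60 mm long along the hopper's x, 16 mm wide along y, from 83 to 113 mm above the origin. The bar lies in line with the lugs.
- bar_end (a point): The +x end of the hopper's grip bar, 30 mm out along the hopper's x axis and 98 mm above its origin.
- board: Fixed wooden board 170 x 190 x 12 mm on which the hopper starts; origin at the centre of its underside.
- jug: Brown vacuum jug, 116 mm across, 205 mm high, black handle on its +x side reaching 99 mm from the axis; origin at the centre of its underside. Leave alone.
- jar: Small glass spice jar with red cap, 52 mm across, 75 mm high; origin at the centre of its underside. Leave alone.
- mill: Dark wooden pepper mill, 54 mm across, 140 mm high; origin at the centre of its underside. Leave alone.
There are look-alikes about, which are no part of the job. Leave any blue or red look-alike of the hopper alone.

How it is judged (in metres and radians):
On the way:
1. the hopper is home in the collar, lugs down in the notches, its bar still at least 15 degrees out of line with the marks (horizontal distance between hopper and grinder below 0.004 m and z of hopper in the frame of grinder below 0.1495 m and angle between the x axis of hopper and the x axis of grinder, either way round above 0.25 rad and angle between hopper's own z axis and vertical below 0.08 rad), for 0.2 s.
At the end, for the whole second after the job is handed in: Hopper home and upright in the collar (origin under 147.5 mm above the grinder's, within 4 mm of its axis, tilt under 0.05 rad), grip bar within 0.1 rad of the line of the marks, either way round, at rest, let go; jug, jar and mill within 30 mm of their starts (horizontal distance between hopper and grinder below 0.004 m and z of hopper in the frame of grinder below 0.1475 m and angle between the x axis of hopper and the x axis of grinder, either way round below 0.1 rad and angle between hopper's own z axis and vertical below 0.05 rad and linear speed of hopper below 0.02 m/s and angular speed of hopper below 0.1 rad/s and contact force between the fingers and hopper below 0.1 N and distance of each of jug, jar, mill from where it was at the start of the episode below 0.03 m); the robot touches nothing.
It fails at once if the hopper is forced against the grinder with more than 35 N (contact force between hopper and grinder above 35 N).
It fails at once if the robot pushes the grinder itself with more than 25 N (contact force between any of the fingers, the arm and grinder above 25 N).
It fails at once if the home hopper is screwed more than 20 degrees clockwise past the marks (horizontal distance between hopper and grinder below 0.004 m and z of hopper in the frame of grinder below 0.1495 m and ((x of bar_end in the frame of grinder above 0.015 m and y of bar_end in the frame of grinder below -0.0103 m) or (x of bar_end in the frame of grinder below -0.015 m and y of bar_end in the frame of grinder above 0.0103 m))).
It fails at once if the jug, jar or mill is pushed over or more than 30 mm away (distance of any of jug, jar, mill from where it was at the start of the episode above 0.03 m).
It also fails if it takes over 54 s, if anything falls off the work surface, if the arm or the gripper's body presses on something with over 40 N, if the wrist force passes 120 N, or if a joint passes its speed limit or range.

### The arm

A 6-joint arm with a two-finger parallel gripper is mounted at the origin on the work surface. World frame = base frame: x ahead of the robot, y to its left, z up, the work surface at z = 0. Lengths are in m, angles in degrees, forces in N, time in s.
With the tool pointing down it reaches from about 0.35 to 0.875 m from the base axis. Payload 4.2 kg.
Tool frame: the origin (TCP) lies midway between the tips of the shut fingers; the grasp point (between the pads) lies 19 mm behind it (r.pinch_z is the distance from the TCP to the grasp point, in m); z points along the fingers, y is the line along which they close (so a half turn about z gives the same grasp; the last joint's range is limited). The gripper opens to 87 mm and grips with 3 to 60 N. Pads are 19 mm wide; open, the fingers measure 117 mm over their backs; the gripper's body (75 mm by 190 mm) begins 51 mm behind the grasp point.
Start: joints at [-61.444, 22.042, 0.453, 0, -68.411, -14.817], TCP at [0.148, -0.607, 0.223] pointing down, gripper open.
Joint ranges: [-179.83, 179.83], [-69.29, 118.12], [-61.27, 80.66], [-181.25, 117.63], [-171.15, -9.14], [-177.46, 177.46]. Speed limits (degrees/s): [159.86, 159.86, 180, 180, 180, 180].

### API

Orientations are given as a 3x3 rotation matrix whose columns are the frame's x, y, z axes.
In Python, from station import r, imaging, models gives the robot as it stands. The module is installed in compiled form; this text tells all that it offers.
- The arm moves only by the tool apply_moves, never from a script. Its argument "moves" is a list of rows, each a list of 2 entries, a list of its own where there are three numbers: the shift along the tool's x, y, z in m, then the turn about the tool's z in degrees. A call has 1 to 5 rows; each row shifts and turns the commanded pose from where the row before left it, along the tool's axes as they then stand; what a row does not reach is not made up. A row lasts 1/12 s, in which the tool goes at most 41.7 mm and 7.16 degrees, less where a joint would pass 70% of its speed; a pose out of reach is approached as far as the arm can. A call is refused whole if a number of a shift passes 0.0417 or a number of a turn 7.16, either way. A call with a gripper value outside its range is refused whole. "hand" is the finger opening in m, from 0 to 0.087, set as the call begins (left out, the last holds). The fingers move at their own pace and stop on an object; the grip force is fixed at half the most. Time passes only in rows, so rows that do not move let the fingers close. It gives the time, the measured TCP pose, the force, the opening and the grip force at its end, in the units of the state.
- r.sense(): the state, without advancing time (a new reading comes with each control period).
- imaging.capture(name): name is "scene" or "top"; returns a dict with "frame" (384x512x3 uint8, blue, green, red), "intrinsics" (3x3 intrinsics, pixels), "dist" ([k1, k2, p1, p2, k3] as OpenCV has them; the pictures are not rectified), "eye" and "orientation" of the camera in the world. Camera axes: x right, y down, z forward; pixel columns grow to the right and rows downward; lengths in m; the calibration is good to about 2 mm. A picture is of the moment at which its call begins. There is no depth.
- r.finish_job(): hands the job in; it is judged then, once.
Trained networks look in a picture, given as the dict that the camera call returned (one of the last four; its "shot" number tells which), for a name from the list of things; names that differ only in an ending like _2 or _b are one class to them, and where a whole thing is asked for, a point or a joint stands for the part that bears it (a point fixed in the world has none). Each returns a list of dicts, best first, with "confidence" (0 to 1); they miss things now and then, are a little off and sometimes report something else, mostly with a low value. They report only what shows in the picture. A call takes as long as a camera call. They do not tell look-alikes from the thing itself.
- models.cut_out(picture, target): "region" (384x512 bool, what is visible of it) and "extent" ([left, top, width, height] as shares, 0 to 1, of the picture: columns of its width, rows of its height, round what is visible of it).
- models.place_of(picture, target): "at" ([column, row] as shares, 0 to 1, of the picture: columns of its width, rows of its height: a listed point, or the origin of a listed thing).
The state is a dict: "time_s": time; "joints": joint angles; "joint_velocities": joint speeds; "effort": joint torques, N m; "tcp_pos": TCP position; "ee_rot": TCP orientation; "wrist_force": force on the tool from outside, world axes, zero at the start; "moment": the same for the moment, N m; "gripper_width": opening from 0.0 (shut) to 1.0 (fully open); "gripper_force": force on a finger pad.
Only numpy, scipy, OpenCV 4.12 (cv2) and the standard library are available. Lean on these libraries where they do the work, as an engineer would, in place of code of your own. Each camera call takes 0.05 s, during which the arm holds its last target. There are 200 camera calls.

## Working session

There is one attempt and no reset: what is moved stays moved. The work goes in short steps, Python scripts to look and compute and a tool call to move; the robot and the scene stay as the last step left them, time stands still between calls to the robot, and variables do not carry over. Pictures are saved under pics/ and viewed, at most 10 in all, crops included, and the job is handed in when it is done.

Besides the shell and the picture viewer there is one more tool, called after "Request:" in YAML: its name, and indented under it one key for each argument. apply_moves: Moves the arm, as the interface text tells. Its arguments: {"type":"object","properties":{"moves":{"type":"array"},"hand":{"type":"number"}},"required":["moves"]}

```bash
mkdir -p pics; cat > h.py <<'E'
from station import r, imaging, models
import numpy as np, cv2
def ray(p,uv):
    n=cv2.undistortPoints(np.array([[uv]],float),np.array(p['intrinsics'],float),np.array(p['dist'],float))[0,0]
    d=np.array(p['orientation'])@np.array([n[0],n[1],1.]); return np.array(p['eye'],float),d/np.linalg.norm(d)
def px(at): return [at[0]*512,at[1]*384]
def atz(p,uv,z):
    e,d=ray(p,uv); return e+d*(z-e[2])/d[2]
def tri(rs):
    A=np.zeros((3,3));b=np.zeros(3)
    for e,d in rs:
        M=np.eye(3)-np.outer(d,d);A+=M;b+=M@e
    x=np.linalg.solve(A,b); return x,[float(np.linalg.norm((np.eye(3)-np.outer(d,d))@(x-e))) for e,d in rs]
def proj(p,X):
    R=np.array(p['orientation']).T; t=-R@np.array(p['eye'])
    return cv2.projectPoints(np.array(X,float).reshape(-1,1,3),cv2.Rodrigues(R)[0],t,np.array(p['intrinsics'],float),np.array(p['dist'],float))[0][:,0]
E
python3 - <<'E'
from h import *
ims=[]
P={n:imaging.capture(n) for n in('scene','top')}
for n,p in P.items():
    cv2.imwrite(f'pics/{n}0.png',p['frame']); print(n,np.round(p['eye'],3),np.round(p['orientation'],3).tolist())
    for t in ['hopper','grip','bar_end','lug','grinder','front_mark','collar_centre','board','jug','jar','mill']:
        print(t,[(np.round(px(d['at'])).tolist(),round(d['confidence'],2)) for d in models.place_of(p,t)][:4])
s=r.sense();print(s['time_s'],s['tcp_pos'],s['ee_rot'],s['wrist_force'],r.pinch_z)
E
```

```text
scene [ 1.453 -0.42   0.762] [[0.364, 0.504, -0.783], [0.931, -0.189, 0.312], [0.009, -0.843, -0.538]]
hopper [([328.0, 220.0], 0.83), ([353.0, 259.0], 0.83), ([290.0, 199.0], 0.58)]
grip [([328.0, 195.0], 0.91), ([358.0, 236.0], 0.66)]
bar_end [([366.0, 233.0], 0.96), ([289.0, 173.0], 0.95), ([337.0, 199.0], 0.8), ([214.0, 203.0], 0.29)]
lug [([278.0, 194.0], 0.84), ([362.0, 258.0], 0.65), ([336.0, 219.0], 0.63)]
grinder [([220.0, 248.0], 0.92)]
front_mark [([215.0, 200.0], 0.71)]
collar_centre [([220.0, 202.0], 0.78)]
board [([321.0, 225.0], 0.83)]
jug [([157.0, 296.0], 0.83)]
jar [([269.0, 225.0], 0.66), ([156.0, 300.0], 0.58)]
mill [([388.0, 246.0], 0.7), ([328.0, 218.0], 0.7), ([329.0, 194.0], 0.33)]
top [ 0.41  -0.042  1.259] [[0.021, -0.994, 0.112], [-1.0, -0.023, -0.018], [0.02, -0.111, -0.994]]
hopper [([190.0, 246.0], 0.74), ([179.0, 192.0], 0.62), ([185.0, 131.0], 0.58)]
grip [([182.0, 246.0], 0.88), ([183.0, 121.0], 0.82)]
bar_end [([178.0, 114.0], 0.95), ([164.0, 180.0], 0.9), ([195.0, 254.0], 0.85)]
lug [([197.0, 254.0], 0.97)]
grinder [([295.0, 189.0], 0.86)]
front_mark [([298.0, 202.0], 0.57), ([293.0, 189.0], 0.23)]
collar_centre [([300.0, 188.0], 0.61)]
board [([185.0, 184.0], 0.9)]
jug [([362.0, 149.0], 0.78)]
jar [([229.0, 206.0], 0.54)]
mill [([147.0, 133.0], 0.75), ([298.0, 186.0], 0.37)]
1.2 [ 0.14848191 -0.60709131  0.22256802] [[-9.71375231e-01 -2.37550333e-01  2.18695842e-05]
 [-2.37550333e-01  9.71375231e-01 -2.07393274e-05]
 [-1.63169383e-05 -2.53407960e-05 -1.00000000e+00]] [-0.19617942  0.67028961  0.15977123] 0.0187
```

View pics/scene0.png

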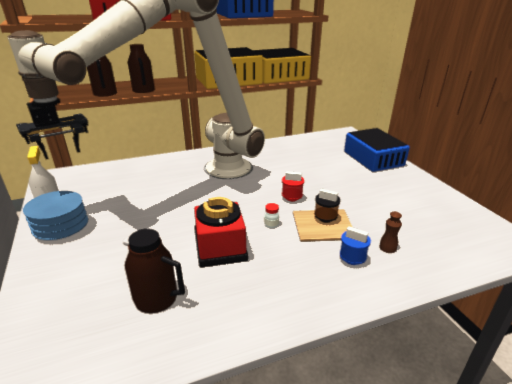

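View pics/top0.png

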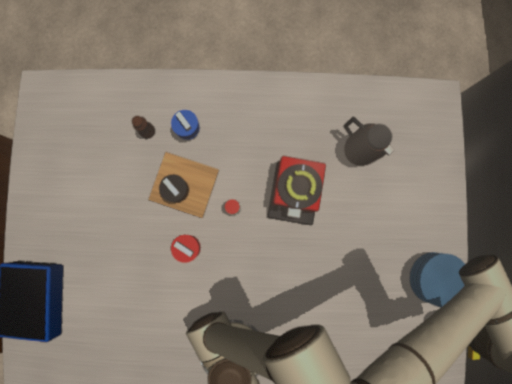

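The scene shows three hopper-like things. In the top view they are at (174,188), dark/amber on the board; (184,124), blue; and (185,248), red. The one on the board fits the description. I'll confirm it in one enlarged crop, together with the grinder.

```bash
python3 - <<'E'
from h import *
p=imaging.capture('top');q=imaging.capture('scene')
c=lambda f,x,y,w,h,k: cv2.resize(f[y:y+h,x:x+w],None,fx=k,fy=k,interpolation=cv2.INTER_CUBIC)
A=c(p['frame'],150,165,50,37,8);B=c(p['frame'],270,165,50,37,8)
C=c(q['frame'],302,180,50,37,8);D=c(q['frame'],195,190,50,37,8)
cv2.imwrite('pics/c1.png',np.vstack([np.hstack([A,B]),np.hstack([C,D])]))
np.save('top0.npy',p['frame'])
E
```

```text
(no output)
```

View pics/c1.png

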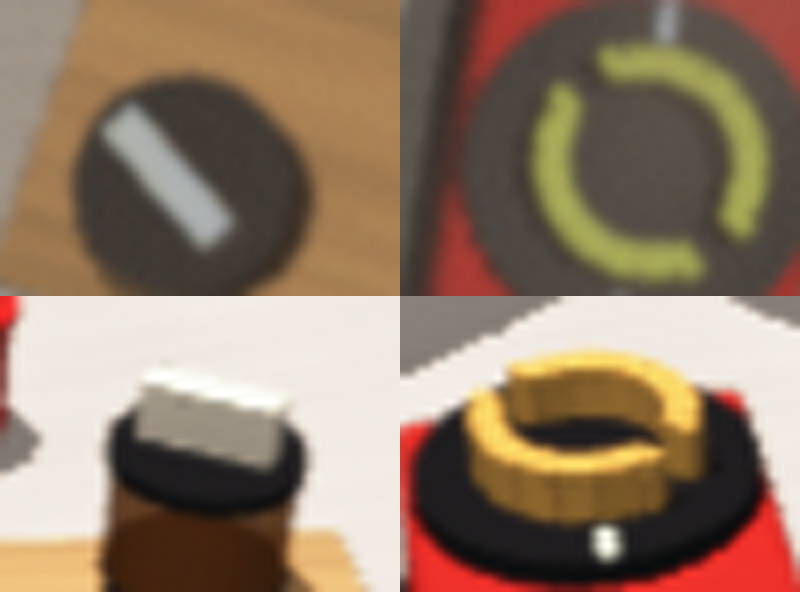

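The crop confirms it: amber body, black lid and white bar, on the wooden board. The collar's notches are at about (572,75) and (715,255) in the crop, and the marks at the top and bottom. Now I'll measure.

```bash
cat > meas.py <<'E'
from h import *
def up(f,x,y,w,h,k=8): return cv2.resize(f[y:y+h,x:x+w],None,fx=k,fy=k,interpolation=cv2.INTER_CUBIC)
def topx(c,x,y,k=8): return (np.asarray(c,float)+.5)/k-.5+np.array([x,y])
def blobs(m,n=3):
    N,l,s,c=cv2.connectedComponentsWithStats(m.astype(np.uint8))
    o=np.argsort(-s[1:,4])[:n]+1
    return [(l==i,s[i,4],c[i]) for i in o]
E
python3 - <<'E'
from meas import *
p=imaging.capture('top');q=imaging.capture('scene')
f=p['frame']
# bar in top
u=up(f,155,170,45,38).astype(int); m=u.min(2)>110; m&=(u.max(2)-u.min(2)<60)
# restrict near the bar
for b,s,c in blobs(m,2):
    P=np.argwhere(b)[:,::-1].astype(np.float32); rc=cv2.minAreaRect(P); print('bar top',s,topx(c,155,170),rc)
    W=np.array([atz(p,topx(x,155,170),.125) for x in cv2.boxPoints(rc)]); print(np.round(W,4).tolist())
# collar
u=up(f,270,160,50,50); hsv=cv2.cvtColor(u,cv2.COLOR_BGR2HSV); m=(hsv[...,0]>20)&(hsv[...,0]<40)&(hsv[...,1]>90)&(hsv[...,2]>90)
B=blobs(m,2); pts=np.vstack([np.argwhere(b)[:,::-1] for b,_,_ in B])
W=np.array([atz(p,topx(x,270,160),.165)[:2] for x in pts[::3]])
from scipy.optimize import least_squares
# fit ring: all points between r 30 and 42
g=least_squares(lambda c:np.r_[np.clip(np.linalg.norm(W-c,axis=1)-.042,0,1),np.clip(.030-np.linalg.norm(W-c,axis=1),0,1)],W.mean(0)).x
print('collar',g,W.mean(0),np.percentile(np.linalg.norm(W-g,axis=1),[1,50,99]))
a=np.degrees(np.arctan2(*(W-g).T[::-1]))%360
h,_=np.histogram(a,bins=np.arange(0,361,2)); print('gap angles',np.where(h<h.max()*.35)[0]*2+1)
# marks
u=up(f,270,155,55,60).astype(int); m=(u.min(2)>105)&(u.max(2)-u.min(2)<70)
for b,s,c in blobs(m,6): print('white',s,topx(c,270,155),np.round(atz(p,topx(c,270,155),.143),4))
# scene view
f=q['frame']
u=up(f,200,190,45,40); hsv=cv2.cvtColor(u,cv2.COLOR_BGR2HSV); m=(hsv[...,0]>10)&(hsv[...,0]<35)&(hsv[...,1]>90)&(hsv[...,2]>200)
for n,X in (('coll',np.r_[g,.165]),): print(n,'proj in scene',proj(q,X))
b,s,c=blobs(m,1)[0]; print('scene top face collar centroid',topx(c,200,190))
for t in('grip','bar_end'):
  print(t,[(np.round(px(d['at']),1),d['confidence']) for d in models.place_of(q,t)],[(np.round(px(d['at']),1),d['confidence']) for d in models.place_of(p,t)])
E
```

```text
bar top 6949 [170.53846777 186.60034717] ((127.80769348144531, 136.46153259277344), (159.38003540039062, 46.37260818481445), 49.184913635253906)
[[0.5396, 0.2199, 0.125], [0.5514, 0.2072, 0.125], [0.507, 0.1659, 0.125], [0.4954, 0.1785, 0.125]]
bar top 2666 [159.59227307 205.67929482] ((57.49999237060547, 281.4999694824219), (114.99998474121094, 42.99999237060547), -0.0)
[[0.4599, 0.2381, 0.125], [0.4759, 0.2388, 0.125], [0.477, 0.1955, 0.125], [0.461, 0.1948, 0.125]]
collar [ 0.5330198  -0.19102408] [ 0.53249596 -0.1906869 ] [0.02862767 0.03699704 0.04383983]
gap angles [ 29  31  33  35  37  39  41  43  45  47 209 211 213 215 217 219 221 223
 225 227 229]
white 16325 [298.63641271 157.49666539] [ 0.6174 -0.1872  0.143 ]
white 9084 [321.84347479 202.1707948 ] [ 0.4859 -0.2571  0.143 ]
white 5048 [293.70399168 211.39706319] [ 0.4571 -0.1741  0.143 ]
white 1018 [302.92055501 167.27922397] [ 0.5883 -0.2002  0.143 ]
white 1012 [296.81768775 204.24419466] [ 0.4783 -0.183   0.143 ]
coll proj in scene [[217.78429243 204.04527603]]
scene top face collar centroid [212.1331076  208.10812379]
grip [(array([327.6, 194.8]), 0.92), (array([353.4, 235.2]), 0.88), (array([296.7, 175. ]), 0.68)] [(array([185.1, 246.4]), 0.88), (array([172.1, 187.8]), 0.73)]
bar_end [(array([366.6, 232. ]), 0.93), (array([285.2, 174. ]), 0.72), (array([336.1, 192.5]), 0.65)] [(array([166. , 179.1]), 0.8), (array([194.5, 257.7]), 0.76), (array([177.5, 115.2]), 0.72)]
```

```bash
python3 - <<'E'
from meas import *
p=imaging.capture('top');q=imaging.capture('scene')
f=q['frame']
u=up(f,195,190,50,45).astype(int); m=(u.min(2)>170)
for b,s,c in blobs(m[200:],2):
    c=topx(c+[0,200],195,190); print('mark scene',s,c,tri([ray(q,c),ray(p,[302.92,167.28])]))
# bar: white top face in scene
u=up(f,312,182,35,25).astype(int); m=(u.min(2)>200)
for b,s,c in blobs(m,2):
    c=topx(c,312,182); print('bar scene',s,c,tri([ray(q,c),ray(p,[170.54,186.6])]))
print(proj(q,[.5234,.1929,.125]))
# collar silhouette in scene vs model
u=up(f,195,190,50,45); hsv=cv2.cvtColor(u,cv2.COLOR_BGR2HSV); m=(hsv[...,0]>10)&(hsv[...,0]<35)&(hsv[...,1]>90)&(hsv[...,2]>90)
b=blobs(m,1)[0][0]; P=topx(np.argwhere(b)[:,::-1],195,190); print('collar bbox',P.min(0),P.max(0))
t=np.linspace(0,2*np.pi,200)
Q=proj(q,np.vstack([np.c_[.533+.042*np.cos(t),-.1912+.042*np.sin(t),0*t+z] for z in(.1645,.142)])); print('model bbox',Q.min(0),Q.max(0))
print('scale px/m near', np.linalg.norm(proj(q,[.533,-.191,.16])-proj(q,[.533,-.191,.17]))*100)
# others
for n in('board','jug','jar','mill'):
    for z in (0,):
        for pp,k in((p,'top'),(q,'scene')):
            print(n,k,[np.round(atz(pp,px(d['at']),z)[:2],3) for d in models.place_of(pp,n)[:2]])
E
```

```text
mark scene 755 [243.57309603 217.34279801] (array([ 0.59779529, -0.16760594,  0.15589905]), [0.03273663789600482, 0.03273663789600479])
mark scene 399 [220.28712406 220.25673559] (array([ 0.58798337, -0.20013452,  0.14462907]), [0.00020667013654331357, 0.00020667013654339942])
bar scene 33370 [330.48878484 190.23369793] (array([0.52471343, 0.19556084, 0.12808222]), [0.003710694560459739, 0.0037106945604596904])
[[328.37360872 191.14536376]]
collar bbox [202.1875 196.5625] [232.6875 217.6875]
model bbox [203.38988644 196.82929455] [232.21514267 218.51960024]
scale px/m near 286.16264078453787
board top [array([0.539, 0.174])]
board scene [array([0.547, 0.178]), array([0.511, 0.245])]
jug top [array([ 0.665, -0.412])]
jug scene [array([ 0.667, -0.412]), array([ 0.269, -0.133])]
jar top [array([0.473, 0.018])]
jar scene [array([0.478, 0.001])]
mill top [array([0.718, 0.298])]
mill scene [array([0.731, 0.307])]
```

Request:
apply_moves:
  moves:
    - [[0, 0, -0.015], -5.88]
    - [[0, 0, -0.015], -5.88]
    - [[0, 0, -0.015], -5.88]
    - [[0, 0, -0.015], -5.88]
    - [[0, 0, 0], -5.88]
  hand: 0.05

```text
time_s: 2.52
tcp_pos: [0.1488, -0.6086, 0.2865]
ee_rot: [[-0.726, -0.688, 0.002], [-0.688, 0.726, -0.007], [0.003, -0.006, -1.0]]
wrist_force: [0.4, -0.9, 0.2]
gripper_width: 0.707
gripper_force: 0.0
```

Request:
apply_moves:
  moves:
    - [[-0.0328, 0.0131, 0], 0]
    - [[-0.0328, 0.0131, 0], 0]
    - [[-0.0328, 0.0131, 0], 0]
    - [[-0.0328, 0.0131, 0], 0]
    - [[-0.0328, 0.0131, 0], 0]

```text
time_s: 2.93
tcp_pos: [0.2236, -0.4457, 0.2825]
ee_rot: [[-0.73, -0.683, 0.0], [-0.683, 0.73, -0.0], [-0.0, -0.0, -1.0]]
wrist_force: [0.3, 1.0, -0.1]
gripper_width: 0.578
gripper_force: 0.0
```

Request:
apply_moves:
  moves:
    - [[-0.0328, 0.0131, 0], 0]
    - [[-0.0328, 0.0131, 0], 0]
    - [[-0.0328, 0.0131, 0], 0]
    - [[-0.0328, 0.0131, 0], 0]
    - [[-0.0328, 0.0131, 0], 0]

```text
time_s: 3.35
tcp_pos: [0.2985, -0.2857, 0.2829]
ee_rot: [[-0.73, -0.684, 0.001], [-0.684, 0.73, -0.0], [-0.0, -0.001, -1.0]]
wrist_force: [0.3, 0.4, 0.3]
gripper_width: 0.572
gripper_force: 0.0
```

Request:
apply_moves:
  moves:
    - [[-0.0328, 0.0131, 0], 0]
    - [[-0.0328, 0.0131, 0], 0]
    - [[-0.0328, 0.0131, 0], 0]
    - [[-0.0328, 0.0131, 0], 0]
    - [[-0.0328, 0.0131, 0], 0]

```text
time_s: 3.77
tcp_pos: [0.3734, -0.1256, 0.2831]
ee_rot: [[-0.73, -0.684, 0.002], [-0.684, 0.73, 0.0], [-0.001, -0.001, -1.0]]
wrist_force: [1.3, 0.3, -0.6]
gripper_width: 0.579
gripper_force: 0.0
```

Request:
apply_moves:
  moves:
    - [[-0.0328, 0.0131, 0], 0]
    - [[-0.0328, 0.0131, 0], 0]
    - [[-0.0328, 0.0131, 0], 0]
    - [[-0.0328, 0.0131, 0], 0]
    - [[-0.0328, 0.0131, 0], 0]

```text
time_s: 4.18
tcp_pos: [0.4483, 0.0345, 0.283]
ee_rot: [[-0.729, -0.684, 0.001], [-0.684, 0.729, 0.0], [-0.001, -0.0, -1.0]]
wrist_force: [1.1, 0.0, 1.6]
gripper_width: 0.576
gripper_force: 0.0
```

Request:
apply_moves:
  moves:
    - [[-0.0328, 0.0131, 0], 0]
    - [[-0.0328, 0.0131, 0], 0]
    - [[-0.0328, 0.0131, 0], 0]
    - [[-0.0328, 0.0131, 0], 0]
    - [[-0.0328, 0.0131, 0], 0]

```text
time_s: 4.6
tcp_pos: [0.5233, 0.1943, 0.2827]
ee_rot: [[-0.729, -0.684, 0.0], [-0.684, 0.729, 0.0], [-0.0, -0.0, -1.0]]
wrist_force: [0.5, 0.1, 0.5]
gripper_width: 0.577
gripper_force: 0.0
```

Request:
apply_moves:
  moves:
    - [[0, 0, 0], 0]
    - [[0, 0, 0], 0]

```text
time_s: 4.77
tcp_pos: [0.5231, 0.194, 0.2815]
ee_rot: [[-0.728, -0.685, -0.001], [-0.685, 0.728, -0.001], [0.002, 0.0, -1.0]]
wrist_force: [0.6, -0.1, 0.9]
gripper_width: 0.579
gripper_force: 0.0
```

```bash
cat > st.py <<'E'
from h import *
s=r.sense();R=np.array(s['ee_rot'])
print('t',round(s['time_s'],2),'tcp',np.round(s['tcp_pos'],4),'yaw_y',round(np.degrees(np.arctan2(R[1,1],R[0,1])),2),'F',np.round(s['wrist_force'],1),'M',np.round(s['moment'],2),'w',s['gripper_width'],s['gripper_force'],'j6',round(s['joints'][5],1))
E
python3 st.py
```

```text
t 4.77 tcp [0.5231 0.194  0.2815] yaw_y 133.25 F [ 0.6 -0.1  0.9] M [-0.04  0.09  0.09] w 0.578721357944484 0.0 j6 -83.7
```

Request:
apply_moves:
  moves:
    - [[0, 0, 0.028], 0]
    - [[0, 0, 0.028], 0]
    - [[0, 0, 0.028], 0]
    - [[0, 0, 0.028], 0]
    - [[0, 0, 0.028], 0]

```text
time_s: 5.18
tcp_pos: [0.5224, 0.1913, 0.1422]
ee_rot: [[-0.73, -0.683, 0.001], [-0.683, 0.73, 0.001], [-0.001, -0.0, -1.0]]
wrist_force: [0.1, 0.6, -1.1]
gripper_width: 0.575
gripper_force: 0.0
```

Request:
apply_moves:
  moves:
    - [[0, 0, 0.01], 0]
    - [[0, 0, 0.01], 0]
    - [[0, 0, 0.01], 0]
    - [[0, 0, 0.01], 0]
    - [[0, 0, 0.002], 0]

```text
time_s: 5.6
tcp_pos: [0.5225, 0.1923, 0.0998]
ee_rot: [[-0.73, -0.683, -0.001], [-0.683, 0.73, -0.0], [0.001, 0.0, -1.0]]
wrist_force: [-0.2, -0.6, -0.3]
gripper_width: 0.576
gripper_force: 0.0
```

Request:
apply_moves:
  moves:
    - [[0, 0, 0], 0]
    - [[0, 0, 0], 0]

```text
time_s: 5.77
tcp_pos: [0.5234, 0.1929, 0.1012]
ee_rot: [[-0.73, -0.684, 0.001], [-0.684, 0.73, 0.001], [-0.001, -0.0, -1.0]]
wrist_force: [0.4, 0.7, 0.9]
gripper_width: 0.576
gripper_force: 0.0
```

```bash
python3 st.py; python3 - <<'E'
from meas import *
p=imaging.capture('scene');cv2.imwrite('pics/s2.png',up(p['frame'],290,140,90,65))
E
```

```text
t 5.77 tcp [0.5234 0.1929 0.1012] yaw_y 133.15 F [0.4 0.7 0.9] M [0.01 0.03 0.01] w 0.5756900886267294 0.0 j6 -83.7
```

View pics/s2.png

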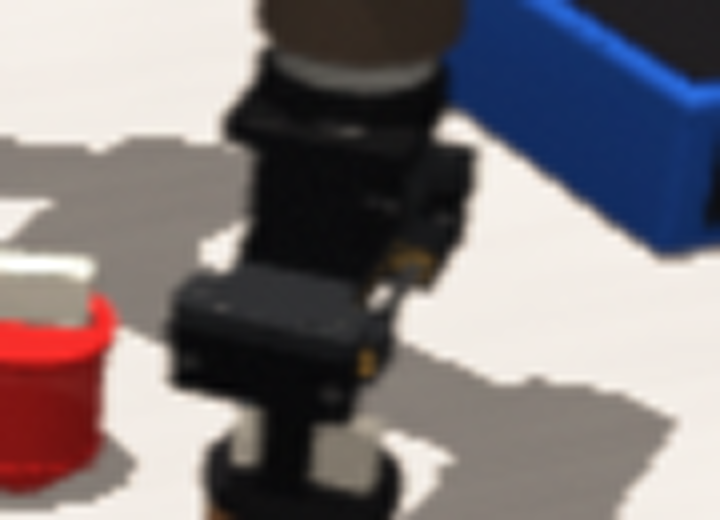

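The near finger stands at about crop (285,440), in front of the middle of the bar, with white showing on both sides. I'll close and lift.

Request:
apply_moves:
  moves:
    - [[0, 0, 0], 0]
    - [[0, 0, 0], 0]
    - [[0, 0, 0], 0]
    - [[0, 0, 0], 0]
    - [[0, 0, 0], 0]
  hand: 0.0

```text
time_s: 6.23
tcp_pos: [0.5229, 0.1926, 0.1007]
ee_rot: [[-0.73, -0.684, 0.0], [-0.684, 0.73, 0.0], [-0.0, -0.0, -1.0]]
wrist_force: [-0.2, 0.3, -0.7]
gripper_width: 0.283
gripper_force: 0.0
```

Request:
apply_moves:
  moves:
    - [[0, 0, 0], 0]
    - [[0, 0, -0.005], 0]
    - [[0, 0, -0.01], 0]
    - [[0, 0, -0.015], 0]
    - [[0, 0, -0.02], 0]

```text
time_s: 6.65
tcp_pos: [0.5216, 0.1919, 0.1499]
ee_rot: [[-0.73, -0.683, -0.004], [-0.683, 0.73, -0.002], [0.004, 0.001, -1.0]]
wrist_force: [-0.0, 0.5, -3.2]
gripper_width: 0.182
gripper_force: 30.0
```

Request:
apply_moves:
  moves:
    - [[0, 0, -0.03], 0]
    - [[0, 0, -0.03], 0]
    - [[0, 0, -0.03], 0]
    - [[0, 0, -0.03], 0]
    - [[0, 0, -0.02], 0]

```text
time_s: 7.07
tcp_pos: [0.5232, 0.1926, 0.2944]
ee_rot: [[-0.73, -0.684, 0.004], [-0.684, 0.73, 0.002], [-0.004, -0.001, -1.0]]
wrist_force: [0.3, 0.0, -3.5]
gripper_width: 0.177
gripper_force: 30.0
```

```bash
python3 st.py
```

```text
t 7.07 tcp [0.5232 0.1926 0.2944] yaw_y 133.15 F [ 0.3  0.  -3.5] M [ 0.08 -0.09 -0.04] w 0.17739627713465278 29.98935605864972 j6 -83.7
```

Request:
apply_moves:
  moves:
    - [[0.01, -0.011, 0], 0]
    - [[0.017, -0.0191, 0], 0]
    - [[0.018, -0.0203, 0], 0]
    - [[0.018, -0.0203, 0], 0]
    - [[0.018, -0.0203, 0], 0]

```text
time_s: 7.48
tcp_pos: [0.5246, 0.0689, 0.2894]
ee_rot: [[-0.73, -0.684, -0.003], [-0.684, 0.73, -0.0], [0.002, 0.002, -1.0]]
wrist_force: [1.0, -0.3, -3.4]
gripper_width: 0.181
gripper_force: 30.0
```

Request:
apply_moves:
  moves:
    - [[0.018, -0.0203, 0], 0]
    - [[0.018, -0.0203, 0], 0]
    - [[0.018, -0.0203, 0], 0]
    - [[0.018, -0.0203, 0], 0]
    - [[0.018, -0.0203, 0], 0]

```text
time_s: 7.9
tcp_pos: [0.5282, -0.0666, 0.2894]
ee_rot: [[-0.73, -0.683, -0.003], [-0.683, 0.73, 0.0], [0.002, 0.002, -1.0]]
wrist_force: [0.2, 0.9, -3.7]
gripper_width: 0.184
gripper_force: 30.0
```

Request:
apply_moves:
  moves:
    - [[0.018, -0.0203, 0], 0]
    - [[0.018, -0.0203, 0], 0]
    - [[0.018, -0.0203, 0], 0]
    - [[0.018, -0.0203, 0], 0]
    - [[0.0122, -0.0135, 0], 4.6]

```text
time_s: 8.32
tcp_pos: [0.5314, -0.1938, 0.2892]
ee_rot: [[-0.784, -0.621, -0.003], [-0.621, 0.784, 0.001], [0.002, 0.002, -1.0]]
wrist_force: [-0.0, 0.4, -3.5]
gripper_width: 0.179
gripper_force: 30.0
```

Request:
apply_moves:
  moves:
    - [[0, 0, 0], 0]
    - [[0, 0, 0], 0]
    - [[0, 0, 0], 0]

```text
time_s: 8.57
tcp_pos: [0.5321, -0.1914, 0.2896]
ee_rot: [[-0.782, -0.623, -0.002], [-0.623, 0.782, 0.001], [0.001, 0.002, -1.0]]
wrist_force: [-0.5, -0.0, -3.3]
gripper_width: 0.184
gripper_force: 30.0
```

```bash
python3 st.py; python3 - <<'E'
from meas import *
q=imaging.capture('scene');p=imaging.capture('top')
a=up(q['frame'],190,150,60,75,6);b=up(p['frame'],265,150,60,75,6)
cv2.imwrite('pics/s3.png',np.hstack([a,b]))
for t in('grip','hopper','lug','bar_end'):
  for k in(q,p): print(t,[(np.round(px(d['at']),1).tolist(),round(d['confidence'],2)) for d in models.place_of(k,t)])
E
```

```text
t 8.57 tcp [ 0.5321 -0.1914  0.2896] yaw_y 128.55 F [-0.5 -0.  -3.3] M [ 0.05 -0.   -0.  ] w 0.18409393409702726 29.98924970626831 j6 -48.1
grip [([215.4, 164.6], 0.89), ([353.3, 232.4], 0.84)]
grip [([184.3, 249.2], 0.96), ([182.7, 118.8], 0.87), ([310.1, 182.8], 0.68)]
hopper [([351.9, 258.7], 0.96), ([219.9, 192.1], 0.8), ([288.6, 196.4], 0.56)]
hopper [([188.9, 245.0], 0.69), ([187.9, 130.8], 0.58), ([301.0, 183.5], 0.5)]
lug [([364.2, 261.0], 0.93), ([282.6, 194.1], 0.9), ([227.3, 194.7], 0.61)]
lug [([194.9, 251.9], 0.97), ([297.3, 169.9], 0.66)]
bar_end [([367.3, 231.1], 0.86), ([223.0, 162.4], 0.82), ([286.6, 173.8], 0.67)]
bar_end [([191.9, 253.8], 0.76), ([177.1, 114.3], 0.72), ([300.2, 172.9], 0.59), ([296.1, 191.5], 0.31)]
```

View pics/s3.png

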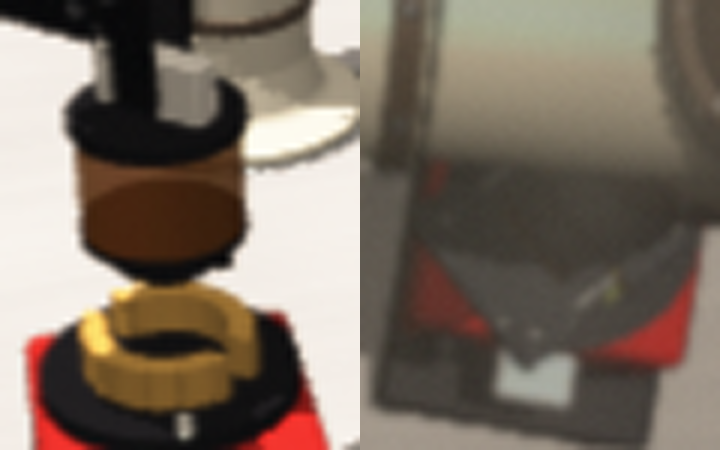

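The hopper hangs upright over the collar. Its near lug is at about crop (227,258), above the notch at (245,350). I'll lower it.

Request:
apply_moves:
  moves:
    - [[-0.0008, -0.0006, 0.008], 0]
    - [[0, 0, 0.01], 0]
    - [[0, 0, 0.01], 0]
    - [[0, 0, 0.006], 0]
    - [[0, 0, 0.002], 0]

```text
time_s: 9.48
tcp_pos: [0.533, -0.1913, 0.2521]
ee_rot: [[-0.782, -0.623, -0.004], [-0.623, 0.782, 0.001], [0.003, 0.003, -1.0]]
wrist_force: [-0.0, 0.6, -3.9]
gripper_width: 0.182
gripper_force: 30.0
```

Request:
apply_moves:
  moves:
    - [[0, 0, 0.001], 0]
    - [[0, 0, 0.001], 0]
    - [[0, 0, 0.001], 0]
    - [[0, 0, 0.001], 0]

```text
time_s: 9.82
tcp_pos: [0.5343, -0.1915, 0.251]
ee_rot: [[-0.782, -0.623, 0.001], [-0.623, 0.782, -0.0], [-0.001, -0.001, -1.0]]
wrist_force: [0.4, -0.5, -3.5]
gripper_width: 0.184
gripper_force: 30.0
```

```bash
python3 st.py
```

```text
t 9.82 tcp [ 0.5343 -0.1915  0.251 ] yaw_y 128.54 F [ 0.4 -0.5 -3.5] M [0.02 0.05 0.04] w 0.18438675386811026 29.989219098351896 j6 -48.1
```

Request:
apply_moves:
  moves:
    - [[0, 0, 0.001], 0]
    - [[0, 0, 0.001], 0]
    - [[0, 0, 0.001], 0]

```text
time_s: 10.07
tcp_pos: [0.5341, -0.1915, 0.2476]
ee_rot: [[-0.782, -0.623, 0.0], [-0.623, 0.782, -0.0], [-0.0, -0.0, -1.0]]
wrist_force: [0.6, 0.6, -2.9]
gripper_width: 0.179
gripper_force: 30.0
```

Request:
apply_moves:
  moves:
    - [[0, 0, 0.001], 0]
    - [[0, 0, 0.001], 0]
    - [[0, 0, 0], 0]

```text
time_s: 10.32
tcp_pos: [0.5339, -0.1914, 0.2453]
ee_rot: [[-0.782, -0.623, -0.0], [-0.623, 0.782, 0.0], [0.0, 0.0, -1.0]]
wrist_force: [-0.1, -0.9, -4.5]
gripper_width: 0.181
gripper_force: 30.0
```

Request:
apply_moves:
  moves:
    - [[0, 0, 0.001], 0]
    - [[0, 0, 0], 0]

```text
time_s: 10.48
tcp_pos: [0.534, -0.1914, 0.2444]
ee_rot: [[-0.782, -0.623, -0.0], [-0.623, 0.782, 0.0], [0.0, 0.0, -1.0]]
wrist_force: [-0.3, 0.3, -3.1]
gripper_width: 0.185
gripper_force: 30.0
```

Request:
apply_moves:
  moves:
    - [[0, 0, 0.001], 0]
    - [[0, 0, 0], 0]

```text
time_s: 10.65
tcp_pos: [0.5339, -0.1914, 0.2434]
ee_rot: [[-0.782, -0.623, -0.0], [-0.623, 0.782, 0.0], [0.0, 0.0, -1.0]]
wrist_force: [-0.2, -0.2, -3.4]
gripper_width: 0.181
gripper_force: 30.0
```

Request:
apply_moves:
  moves:
    - [[0, 0, 0.001], 0]
    - [[0, 0, 0], 0]

```text
time_s: 10.82
tcp_pos: [0.534, -0.1914, 0.2424]
ee_rot: [[-0.782, -0.623, -0.0], [-0.623, 0.782, 0.0], [0.0, 0.0, -1.0]]
wrist_force: [-0.6, 0.1, -2.2]
gripper_width: 0.183
gripper_force: 30.0
```

Request:
apply_moves:
  moves:
    - [[0, 0, 0.001], 0]
    - [[0, 0, 0], 0]

```text
time_s: 10.98
tcp_pos: [0.534, -0.1914, 0.2414]
ee_rot: [[-0.782, -0.623, -0.0], [-0.623, 0.782, 0.0], [0.0, 0.0, -1.0]]
wrist_force: [-0.4, 0.8, -3.4]
gripper_width: 0.18
gripper_force: 30.0
```

Request:
apply_moves:
  moves:
    - [[0, 0, 0.001], 0]
    - [[0, 0, 0.001], 0]
    - [[0, 0, 0], 0]

```text
time_s: 11.23
tcp_pos: [0.5339, -0.1914, 0.2392]
ee_rot: [[-0.782, -0.623, -0.001], [-0.623, 0.782, 0.0], [0.0, 0.001, -1.0]]
wrist_force: [-0.5, 0.2, -3.4]
gripper_width: 0.182
gripper_force: 30.0
```

Request:
apply_moves:
  moves:
    - [[0, 0, 0.001], 0]
    - [[0, 0, 0.001], 0]
    - [[0, 0, 0], 0]

```text
time_s: 11.48
tcp_pos: [0.5339, -0.1914, 0.2373]
ee_rot: [[-0.782, -0.623, -0.0], [-0.623, 0.782, 0.0], [0.0, 0.0, -1.0]]
wrist_force: [-0.3, 0.0, -3.3]
gripper_width: 0.184
gripper_force: 30.0
```

Request:
apply_moves:
  moves:
    - [[0, 0, 0.001], 0]
    - [[0, 0, 0], 0]

```text
time_s: 11.65
tcp_pos: [0.5339, -0.1915, 0.2364]
ee_rot: [[-0.782, -0.623, -0.0], [-0.623, 0.782, 0.0], [0.0, 0.0, -1.0]]
wrist_force: [1.3, 0.9, -3.8]
gripper_width: 0.183
gripper_force: 30.0
```

```bash
python3 st.py
```

```text
t 11.65 tcp [ 0.5339 -0.1915  0.2364] yaw_y 128.53 F [ 1.3  0.9 -3.8] M [ 0.03  0.03 -0.02] w 0.18319104079492643 29.989076019264758 j6 -48.1
```

Request:
apply_moves:
  moves:
    - [[0, 0, 0.001], 0]
    - [[0, 0, 0], 0]

```text
time_s: 11.82
tcp_pos: [0.5342, -0.1915, 0.2358]
ee_rot: [[-0.782, -0.623, 0.0], [-0.623, 0.782, -0.0], [-0.0, -0.0, -1.0]]
wrist_force: [0.5, -0.1, -1.9]
gripper_width: 0.18
gripper_force: 30.0
```

Request:
apply_moves:
  moves:
    - [[0, 0, 0.0005], 0]
    - [[0, 0, 0], 0]

```text
time_s: 11.98
tcp_pos: [0.5342, -0.1916, 0.2358]
ee_rot: [[-0.782, -0.623, 0.001], [-0.623, 0.782, -0.0], [-0.0, -0.001, -1.0]]
wrist_force: [-0.2, -0.4, 1.0]
gripper_width: 0.183
gripper_force: 30.0
```

Request:
apply_moves:
  moves:
    - [[0, 0, 0.0005], 0]
    - [[0, 0, 0], 0]

```text
time_s: 12.15
tcp_pos: [0.5343, -0.1916, 0.2357]
ee_rot: [[-0.782, -0.623, 0.001], [-0.623, 0.782, -0.001], [-0.001, -0.001, -1.0]]
wrist_force: [-1.8, 1.3, 4.9]
gripper_width: 0.179
gripper_force: 30.0
```

Request:
apply_moves:
  moves:
    - [[0, 0, 0.0005], 0]
    - [[0, 0, 0], 0]

```text
time_s: 12.32
tcp_pos: [0.5344, -0.1916, 0.2356]
ee_rot: [[-0.782, -0.623, 0.002], [-0.623, 0.782, -0.001], [-0.001, -0.002, -1.0]]
wrist_force: [-1.8, 1.3, 6.2]
gripper_width: 0.187
gripper_force: 30.0
```

It bottomed at TCP z 0.2357 (origin about 0.147), which matches home. Lugs on the rim would have stopped it 10 mm higher. I'll ease the push and screw clockwise.

Request:
apply_moves:
  moves:
    - [[0, 0, -0.0005], 0]
    - [[0, 0, 0], 2]
    - [[0, 0, 0], 3]
    - [[0, 0, 0], 3]
    - [[0, 0, 0], 3]

```text
time_s: 12.73
tcp_pos: [0.5344, -0.1917, 0.2355]
ee_rot: [[-0.887, -0.461, 0.001], [-0.461, 0.887, -0.001], [-0.001, -0.001, -1.0]]
wrist_force: [-1.2, 0.4, 3.6]
gripper_width: 0.183
gripper_force: 30.0
```

```bash
python3 st.py
```

```text
t 12.73 tcp [ 0.5344 -0.1917  0.2355] yaw_y 117.46 F [-1.2  0.4  3.6] M [0.22 0.46 0.22] w 0.18304209478913602 30.029950384050608 j6 -59.2
```

Request:
apply_moves:
  moves:
    - [[0, 0, 0.0001], 3]
    - [[0, 0, 0.0001], 3]
    - [[0, 0, 0.0001], 3]
    - [[0, 0, 0.0001], 3]
    - [[0, 0, 0.0001], 3]

```text
time_s: 13.15
tcp_pos: [0.5344, -0.1919, 0.2349]
ee_rot: [[-0.976, -0.216, 0.001], [-0.216, 0.976, -0.001], [-0.001, -0.001, -1.0]]
wrist_force: [-0.8, 1.1, 4.1]
gripper_width: 0.179
gripper_force: 30.0
```

Request:
apply_moves:
  moves:
    - [[0, 0, 0.0001], 3]
    - [[0, 0, 0.0001], 3]
    - [[0, 0, 0.0001], 3]
    - [[0, 0, 0.0001], 3]
    - [[0, 0, 0], 0]

```text
time_s: 13.57
tcp_pos: [0.5344, -0.1918, 0.2345]
ee_rot: [[-1.0, -0.009, 0.001], [-0.009, 1.0, -0.001], [-0.001, -0.001, -1.0]]
wrist_force: [-1.6, -0.7, 4.9]
gripper_width: 0.18
gripper_force: 30.0
```

```bash
python3 st.py
```

```text
t 13.57 tcp [ 0.5344 -0.1918  0.2345] yaw_y 90.53 F [-1.6 -0.7  4.9] M [0.06 0.5  0.11] w 0.18026984341023122 29.997260039672256 j6 -86.1
```

Request:
apply_moves:
  moves:
    - [[0, 0, 0.0001], 3]
    - [[0, 0, 0.0001], 3]
    - [[0, 0, 0.0001], 2]
    - [[0, 0, 0], 1]
    - [[0, 0, 0], 0]

```text
time_s: 13.98
tcp_pos: [0.5344, -0.1919, 0.2342]
ee_rot: [[-0.989, 0.146, 0.001], [0.146, 0.989, -0.001], [-0.001, -0.001, -1.0]]
wrist_force: [-1.2, 0.4, 5.2]
gripper_width: 0.179
gripper_force: 30.0
```

```bash
python3 st.py;  python3 - <<'E'
from meas import *
q=imaging.capture('scene')
cv2.imwrite('pics/s4.png',up(q['frame'],190,155,60,75,8))
E
```

```text
t 13.98 tcp [ 0.5344 -0.1919  0.2342] yaw_y 81.62 F [-1.2  0.4  5.2] M [-0.14  0.54  0.2 ] w 0.17947207990645594 30.014486610889435 j6 -95.0
```

View pics/s4.png

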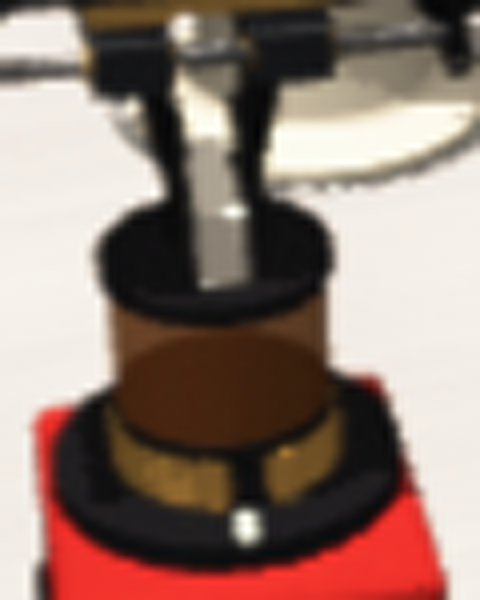

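The flange sits on the collar. The near lug is in its notch at crop (247,475), directly in line with the front mark at (247,525). I'll let go, rise and check from above.

Request:
apply_moves:
  moves:
    - [[0, 0, -0.0007], 0.3]
    - [[0, 0, 0], 0]
    - [[0, 0, 0], 0]

```text
time_s: 14.28
tcp_pos: [0.5343, -0.1916, 0.2343]
ee_rot: [[-0.988, 0.152, 0.001], [0.152, 0.988, -0.0], [-0.001, -0.0, -1.0]]
wrist_force: [-0.2, 0.2, 3.9]
gripper_width: 0.182
gripper_force: 30.0
```

Request:
apply_moves:
  moves:
    - [[0, 0, 0], 0]
    - [[0, 0, 0], 0]
    - [[0, 0, 0], 0]
    - [[0, 0, 0], 0]
    - [[0, 0, 0], 0]
  hand: 0.05

```text
time_s: 14.7
tcp_pos: [0.534, -0.1913, 0.2336]
ee_rot: [[-0.988, 0.152, -0.001], [0.152, 0.988, 0.0], [0.001, 0.0, -1.0]]
wrist_force: [0.5, -0.3, -0.5]
gripper_width: 0.473
gripper_force: 0.0
```

Request:
apply_moves:
  moves:
    - [[0, 0, -0.01], 0]
    - [[0, 0, -0.02], 0]
    - [[0, 0, -0.03], 0]
    - [[0, 0, -0.03], 0]
    - [[0, 0, -0.02], 0]

```text
time_s: 15.12
tcp_pos: [0.5346, -0.1919, 0.3482]
ee_rot: [[-0.988, 0.152, 0.005], [0.152, 0.988, -0.002], [-0.005, -0.001, -1.0]]
wrist_force: [0.5, 0.3, 0.2]
gripper_width: 0.575
gripper_force: 0.0
```

Request:
apply_moves:
  moves:
    - [[0.025, 0.025, 0], 0]
    - [[0.025, 0.025, 0], 0]
    - [[0.025, 0.025, 0], 0]
    - [[0.025, 0.025, 0], 0]
    - [[0.025, 0.025, 0], 0]

```text
time_s: 15.53
tcp_pos: [0.4284, -0.048, 0.3448]
ee_rot: [[-0.988, 0.153, 0.001], [0.153, 0.988, 0.0], [-0.001, 0.0, -1.0]]
wrist_force: [0.2, 1.0, 0.5]
gripper_width: 0.569
gripper_force: 0.0
```

Request:
apply_moves:
  moves:
    - [[0, 0.035, 0], 0]
    - [[0, 0.035, 0], 0]
    - [[0, 0.035, 0], 0]
    - [[0, 0.03, 0], 0]
    - [[0, 0, 0], 0]

```text
time_s: 15.95
tcp_pos: [0.4508, 0.0884, 0.3445]
ee_rot: [[-0.989, 0.148, 0.001], [0.148, 0.989, 0.001], [-0.001, 0.001, -1.0]]
wrist_force: [-0.2, -0.8, -0.2]
gripper_width: 0.573
gripper_force: 0.0
```

```bash
python3 st.py;  python3 - <<'E'
from meas import *
q=imaging.capture('scene');p=imaging.capture('top')
cv2.imwrite('pics/s5.png',np.hstack([up(q['frame'],190,155,60,75,6),up(p['frame'],270,150,60,75,6)]))
u=up(p['frame'],270,150,60,75).astype(int); m=(u.min(2)>105)&(u.max(2)-u.min(2)<70)
for b,s,c in blobs(m,7):
    P=np.argwhere(b)[:,::-1].astype(np.float32); rc=cv2.minAreaRect(P)
    W=np.array([atz(p,topx(x,270,150),.258) for x in cv2.boxPoints(rc)])[:,:2]
    e=max((W[1]-W[0],W[2]-W[1]),key=np.linalg.norm); print(s,np.round(topx(c,270,150),1),W.mean(0),np.linalg.norm(e),(np.degrees(np.arctan2(e[1],e[0]))+90)%180-90)
E
```

```text
t 15.95 tcp [0.4508 0.0884 0.3445] yaw_y 81.5 F [-0.2 -0.8 -0.2] M [-0.09 -0.05  0.02] w 0.5731666025640746 0.0 j6 -129.9
73940 [312.1 177.2] [ 0.51807797 -0.17566343] 0.2002146045199708 0.0035735250679920227
9488 [305.8 180. ] [ 0.53628336 -0.19187961] 0.06200321661514373 -8.296469444471214
6966 [281.  222.4] [ 0.4254091  -0.13866116] 0.08239184721274134 -88.86182779588177
6722 [293.9 212.4] [ 0.44973294 -0.16076002] 0.034096131277903376 83.61058388148348
1061 [296.8 204.2] [ 0.47126595 -0.16847207] 0.015766729103505128 -8.841781207704344
198 [303.2 165.2] [ 0.57578063 -0.18469266] 0.0050548456540010535 0.3158567174234008
```

View pics/s5.png

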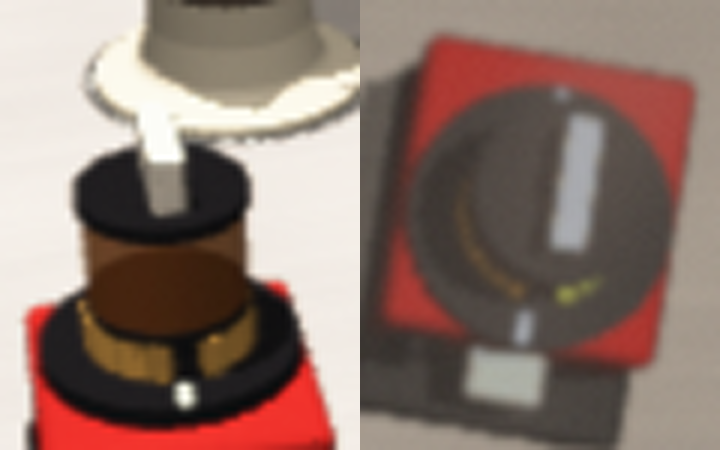

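From above, the bar lies at -8.3° and the marks at -8.9°. The hopper stands upright and home with the fingers clear, so I'll hand in.

```bash
python3 -c "
from station import r
print(r.finish_job())"
```

```text
the job is handed in; nothing more can be done
None
```

I seated the hopper in the collar with its lugs in the notches and screwed it clockwise until the bar was within about 1° of the marks. I then let go and handed the job in after about 16 s; no verdict came back. The jug, jar and mill were not touched.

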